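Lock a manifold block in its fixture with the taper wedge

ROBOT

A 6-joint arm with a two-finger parallel gripper is mounted at the origin on a cart in front of the work surface, level with it; the furniture and walls round the work are solid. World frame = base frame: x ahead of the robot, y to its left, z up, the work surface at z = 0. Lengths are in m, angles in rad, forces in N, time in s.
With the tool pointing down it reaches from about 0.375 to 0.925 m from the base axis. Payload 5.7 kg.
Tool frame: the origin (TCP) lies midway between the tips of the shut fingers; the grasp point (between the pads) lies 19 mm behind it; z points along the fingers, y is the line along which they close (so a half turn about z gives the same grasp; the last joint's range is limited). The gripper opens to 85 mm and grips with 20 to 120 N. Pads are 22 mm wide; open, the fingers measure 114 mm over their backs; the gripper's body (76 mm by 85 mm) begins 54 mm behind the grasp point. The pads swing forward as they close: fully open they stand 13 mm farther back than shut.
Start: joints at [-1.267, 0.359, 1.51, -0, 1.272, -0.115], TCP at [0.244, -0.548, 0.231] pointing down, gripper open.
Joint ranges: [-2.97, 2.97], [-1.01, 2.36], [0.21, 2.38], [-0.96, 4.11], [0.2, 2.71], [-2.98, 2.98]. Speed limits (rad/s): [2.39, 2.39, 3.14, 3.14, 3.14, 3.14].

INTERFACE

Orientations are given as a rotation vector (axis times angle).
In Python, from plant import env gives the robot as it stands.
- The arm moves only by the tool send_rows, never from a script. Its argument "series" is a list of rows, each a list of 7 numbers: the gripper command: -1 is shut, 1 is fully open, values between are in proportion, then the shift along the tool's x, y, z in m, then the turn, a rotation vector about the tool's x, y, z in degrees. In form: [[grip, x, y, z, rx, ry, rz], ...]. A call has 1 to 5 rows; each row is the pose to reach, as a shift and turn from the pose commanded when the call began, along the tool's axes at that moment; what a row does not reach only later rows make up. A row lasts 1/10 s, in which the tool goes at most 50 mm and 8.59 degrees, less where a joint would pass 70% of its speed; a pose out of reach is approached as far as the arm can. A call with a gripper value outside its range is refused whole. The fingers move at their own pace and stop on an object; "squeeze" is the grip in N (left out, the last holds). Time passes only in rows, so rows that repeat a pose let the fingers close. It gives the time, the measured TCP pose, the force, the opening and the grip force at its end, in the units of the state.
- env.get_state(): the state, without advancing time (a new reading comes with each control period).
- env.read_camera(name): name is "side" or "top"; returns (picture, depth): 420x560x3 uint8, blue, green, red; 420x560 float32, m along the optical axis (not along the pixel's ray), 0 where there is no reading.
- env.calibration(name): a dict with "camera_matrix" (3x3 intrinsics, pixels), "R" (3x3) and "t" (3): a world point X has camera coordinates R X + t. Camera axes: x right, y down, z forward; pixel columns grow to the right and rows downward; lengths in m; the calibration is good to about 2 mm. A picture is of the moment at which its call begins. calibration takes no time and is no camera call.
- env.finish_job(): hands the job in; it is judged then, once.
The state is a dict: "time": time; "q": joint angles; "qd": joint speeds; "joint_torque": joint torques, N m; "position": TCP position; "eef_rot": TCP orientation; "ft_force": force on the tool from outside, world axes, zero at the start; "moment": the same for the moment, N m; "opening": opening from 0.0 (shut) to 1.0 (fully open); "grip_force": force on a finger pad.
Only numpy, scipy, OpenCV 4.12 (cv2) and the standard library are available. Lean on these libraries where they do the work, as an engineer would, in place of code of your own. Each camera call takes 0.05 s, during which the arm holds its last target. There are 200 camera calls.

TASK

Clamp the aluminium block in the steel fixture on the bench: take the taper wedge from its small holder, set it loosely, tip down and without pressing, in the slot beside the block with its upright face to the block, and let go. Then tap or press it down on its head with the closed fingers until it locks and the block is held tight against the end stop, which you will feel as firm resistance of about 15 N; do not push harder than 20 N, which would bruise the block. Leave the wedge standing in the slot and the other things on the bench alone.

Things in the scene. Friction and masses are not known exactly. Their poses are not given: they have to be found in the camera images.
- wedge: Dark steel taper wedge, 105 mm long, 26 mm wide (x), about 0.15 kg, standing tip down in the holder. Origin: middle of the 6 mm thick tip's underside; z runs up. Upright flat face at y = +3 mm; the other face slopes 1 in 5 from y = -3 at the tip to y = -20 mm at z = 85; above is a straight head 20 mm tall (y -20 to +3). Grip the head across x, 15 to 20 mm below its top.
- wedge_head (a point): Centre of the flat top of the wedge's head (wedge frame 0, -8.5, 105 mm). Tap here. Driving the wedge 5 mm deeper adds up to about 12 N of clamping; the push on the head is about as large as the clamping (0.7 to 1.2 times). Friction about 0.35, so it stays in by itself once driven. Set it with 2 N or less before letting go.
- holder: Fixed aluminium stand for the wedge, 60 x 60 mm, 45 mm tall, with a tapered pocket 40 mm deep that clears the wedge by about 1 mm; the wedge lifts straight up out of it.
- fixture: Fixed steel clamping fixture, 84 mm along x, 107 mm along y. Origin: on the bench under its middle. From +y to -y: end stop, block, slot, sprung jaw, heel. Tops of stop, block and jaw about 72 mm above the bench, floor under the block 32 mm. Under the slot a well, 44 x 21 mm, goes down to the bench, so the wedge does not bottom before it is tight.
- slot_mouth (a point): Middle of the slot's mouth, fixture frame (0, -6, 72) mm. The slot runs along fixture x, 46 mm. Block side upright at fixture y = 0 to -2 mm; jaw side slopes 1 in 5, wider at the top. Width between y = 0 and the jaw: 8 to 14 mm at 20 mm below the mouth, 4 mm more at the mouth; the heel is adjustable, so it differs each time and is not measured. Jaw spring 12 N per mm.
- block: Loose aluminium manifold block, 60 (x) x 46 (y) x 40 mm, 0.3 kg, lying in the fixture. Origin: centre of its underside; against the stop it is at fixture (0, 23, 32) mm; at the start 0.5 to 2 mm off the stop (the wedge pushes it home).
- end_stop: Fixed steel wall of the fixture, 60 x 14 x 40 mm, against which the block is clamped; inner face at fixture y = +46 mm. Origin: centre of its underside. The wedge goes in with its +y towards this stop, axes parallel to the fixture's; its tip is some 20 to 60 mm below the mouth when loosely set, and up to 15 mm deeper when tight.
- calliper: Calliper lying on the bench, 64 x 198 x 12 mm, a bystander. Origin: centre of underside.
- screw_tray: Round steel tray, 99 mm wide, 13 mm tall, a bystander. Origin: centre of underside.
- hexkey_6: Black hex key lying flat, 36 x 94 x 6 mm, a bystander. Origin: centre of underside.
- notebook: Green notebook lying on the bench, 136 x 92 x 11 mm, a bystander. Origin: centre of underside.

How it is judged:
On the way, in this order (a step that is already met when the one before it is completed fails the run):
1. the wedge stands loosely in the slot, let go, the block not yet clamped tight (x of wedge in the frame of fixture between -0.014 and 0.014 m and y of wedge in the frame of fixture between -0.011 and 0.004 m and z of wedge in the frame of fixture below 0.062 m and y of wedge_head in the frame of fixture below -0.002 m and angle between wedge's own z axis and vertical below 0.2 rad and contact force between the fingers and wedge below 0.1 N and linear speed of wedge below 0.02 m/s and contact force between block and end_stop below 9.5 N), for 0.2 s.
2. the wedge has been tapped down until it clamps the block against the end stop (x of wedge in the frame of fixture between -0.014 and 0.014 m and y of wedge in the frame of fixture between -0.011 and 0.004 m and z of wedge in the frame of fixture below 0.062 m and y of wedge_head in the frame of fixture below -0.002 m and angle between wedge's own z axis and vertical below 0.2 rad and contact force between block and end_stop above 10 N), for 0.1 s.
At the end, for the whole second after the job is handed in: The wedge stands upright (within 0.2 rad) in the slot, tip more than 10 mm below the mouth, within 14 mm of the slot's middle along it, upright face to the block; by itself it keeps the block pressed against the end stop with 10 to 28 N; the block lies level on its floor; both are at rest (all of step 2 and contact force between block and end_stop below 28 N and angle between block's own z axis and vertical below 0.05 rad and y of block in the frame of fixture between 0.02 and 0.026 m and linear speed of each of wedge, block below 0.01 m/s); the robot touches nothing.
It fails at once if the wedge is over-driven: the block is squeezed against the end stop with more than 32 N (contact force between block and end_stop above 32 N).
It fails at once if the block is tipped or lifted out of its seat (angle between block's own z axis and vertical above 0.2 rad or z of block in the frame of fixture above 0.042 m).
It fails at once if a bystander (calliper, tray, hex key, notebook) is shifted by more than 30 mm (distance of any of calliper, screw_tray, hexkey_6, notebook from where it was at the start of the episode above 0.03 m).
It also fails if it takes over 51 s, if anything falls off the work surface, if the arm or the gripper's body presses on something with over 40 N, if the wrist force passes 120 N, or if a joint passes its speed limit or range.

## Working session

There is one attempt and no reset: what is moved stays moved. The work goes in short steps, Python scripts to look and compute and a tool call to move; the robot and the scene stay as the last step left them, time stands still between calls to the robot, and variables do not carry over. Pictures are saved under pics/ and viewed, at most 10 in all, crops included, and the job is handed in when it is done.

Besides the shell and the picture viewer there is one more tool, called after ">>>" as name(argument=value, ...) on one line, values as JSON. send_rows: Moves the arm, as the interface text tells. Its arguments: {"type":"object","properties":{"series":{"type":"array"},"squeeze":{"type":"number"}},"required":["series"]}

```bash
mkdir -p pics; ls; python3 - <<'E'
from plant import env
import cv2,numpy as np
for n in("top","side"):
    im,d=env.read_camera(n); cv2.imwrite(f"pics/{n}0.png",im); np.save(f"pics/{n}0.npy",d); c=env.calibration(n); print(n,c)
s=env.get_state(); print(s)
E
```

```text
pics
top {'camera_matrix': array([[384.32626899,   0.        , 285.50510971],
       [  0.        , 384.32626899, 208.95444458],
       [  0.        ,   0.        ,   1.        ]]), 'R': array([[ 0.02617023, -0.99906854, -0.03430994],
       [-0.9828226 , -0.01944204, -0.18352584],
       [ 0.18268784,  0.0385235 , -0.98241595]]), 't': array([-0.28100805,  0.50859559,  0.85480311])}
side {'camera_matrix': array([[492.27948989,   0.        , 276.53445272],
       [  0.        , 492.27948989, 210.63030628],
       [  0.        ,   0.        ,   1.        ]]), 'R': array([[ 0.98985405, -0.14111165, -0.01662695],
       [-0.07042774, -0.38563108, -0.9199612 ],
       [ 0.12340538,  0.91179832, -0.39165666]]), 't': array([-0.53515252,  0.007767  ,  1.46054713])}
{'time': 0.1, 'q': array([-1.26712712e+00,  3.59425196e-01,  1.51134204e+00,  1.44878766e-05,
        1.27254125e+00, -1.15115760e-01]), 'qd': array([-0.001567  , -0.00189129, -0.00346487,  0.00095664, -0.00116483,
       -0.00129344]), 'joint_torque': array([-4.16224848e-04, -5.28651237e+01, -2.79351479e+01, -1.63532050e-04,
        4.91904473e-03, -2.09027684e-05]), 'position': array([ 0.24378805, -0.547544  ,  0.23053552]), 'eef_rot': array([-3.07130124e+00, -6.52667423e-01,  2.31943043e-04]), 'ft_force': array([-0.43169015,  0.28894726, -0.40441301]), 'moment': array([-0.0354277 ,  0.00692632, -0.03602205]), 'grip_force': 0.0, 'opening': 1.0012297562882913}
```

View pics/top0.png

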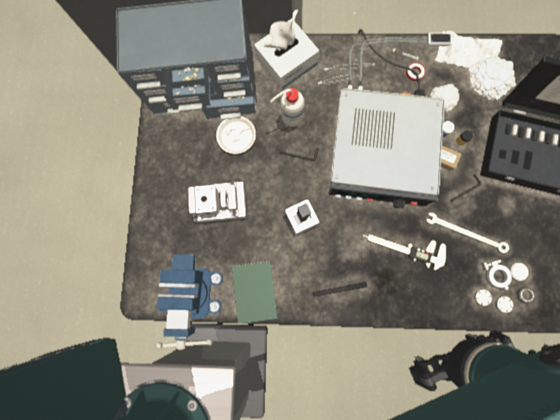

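View pics/side0.png

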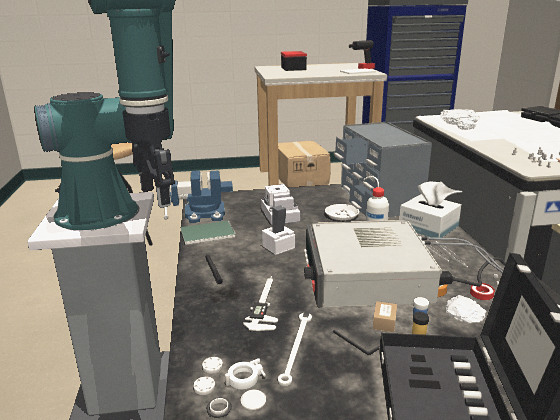

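The top view shows the fixture at about (217,201) and the holder with the wedge at (302,216). In the side view they are at (280,203) and (278,230). I'll enlarge both and compute points.

```bash
cat > h.py <<'E'
from plant import env
import cv2,numpy as np
def pts(n,d):
    c=env.calibration(n);K=c["camera_matrix"];v,u=np.mgrid[:420,:560]
    r=np.stack([(u-K[0,2])/K[0,0],(v-K[1,2])/K[1,1],np.ones_like(d)],-1)*d[...,None]
    return (r-c["t"])@c["R"]
def ray(n,u,v,z):
    c=env.calibration(n);K=c["camera_matrix"];o=-c["R"].T@c["t"]
    r=c["R"].T@np.linalg.solve(K,[u,v,1.]);return o+r*(z-o[2])/r[2]
def proj(n,X):
    c=env.calibration(n);p=c["camera_matrix"]@(c["R"]@np.asarray(X)+c["t"]);return p[:2]/p[2]
E
python3 - <<'E'
from h import *
a=cv2.imread("pics/top0.png")[170:250,180:330];b=cv2.imread("pics/side0.png")[175:260,245:315]
a=cv2.resize(a,None,fx=5,fy=5,interpolation=cv2.INTER_CUBIC);cv2.imwrite("pics/ct.png",a)
b=cv2.resize(b,None,fx=7,fy=7,interpolation=cv2.INTER_CUBIC);cv2.imwrite("pics/cs.png",b)
P=pts("top",np.load("pics/top0.npy"))
for nm,sl in(("fix",(slice(176,226),slice(184,250))),("hold",(slice(194,238),slice(280,324)))):
    Q=P[sl].reshape(-1,3)
    for lo,hi in((.025,.04),(.04,.05),(.06,.08),(.08,.12),(.12,.2)):
        m=(Q[:,2]>lo)&(Q[:,2]<hi)
        if m.sum()>8:
            q=Q[m];print(nm,lo,m.sum(),q.mean(0).round(4),cv2.minAreaRect((q[:,:2]*1000).astype(np.float32)),np.median(q[:,2]).round(4))
E
```

```text
fix 0.025 612 [ 0.5273 -0.1301  0.0326] ((534.1232299804688, -107.31039428710938), (85.06144714355469, 123.73636627197266), 6.616199493408203) 0.0324
fix 0.04 144 [ 0.5158 -0.1131  0.0444] ((534.4493408203125, -102.0487289428711), (78.15666198730469, 102.81187438964844), 6.199174404144287) 0.0443
fix 0.06 990 [ 0.5315 -0.0951  0.0707] ((533.0316772460938, -100.41024780273438), (60.81910705566406, 106.2662124633789), 7.134205341339111) 0.0717
hold 0.025 86 [ 0.4981 -0.321   0.0357] ((499.8179016113281, -307.778564453125), (58.235836029052734, 59.886104583740234), 27.167640686035156) 0.0369
hold 0.04 398 [ 0.4947 -0.3023  0.0449] ((500.4474182128906, -307.29534912109375), (59.84428405761719, 58.60392761230469), 27.60776138305664) 0.045
hold 0.06 20 [ 0.4932 -0.3064  0.0687] ((493.6074523925781, -304.760986328125), (26.250690460205078, 11.9487886428833), 59.92747116088867) 0.0704
hold 0.08 160 [ 0.5009 -0.3109  0.1063] ((502.7802429199219, -310.9835205078125), (26.76022720336914, 23.377735137939453), 27.3889102935791) 0.1095
```

View pics/ct.png

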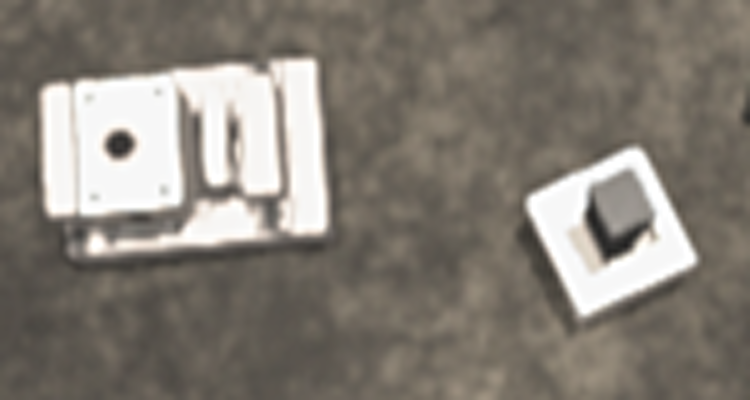

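View pics/cs.png

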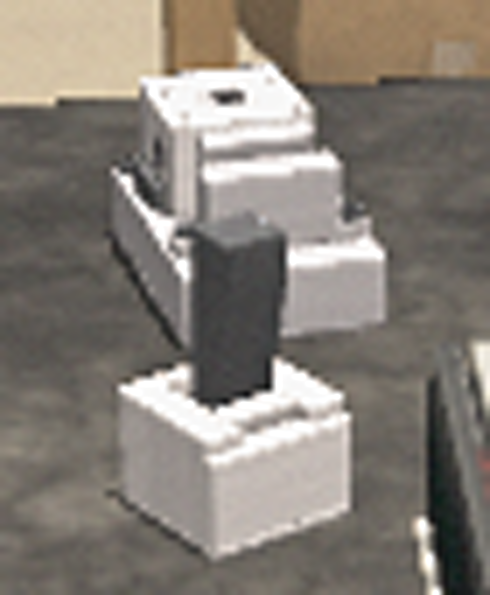

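The crops show the fixture with stop, block, slot, jaw and heel running left to right, so fixture +y is roughly world +y at about 6.6° yaw. In the side view, the wedge's large 26 mm face points to the camera. Next I'll use depth to find which wedge face slopes and where the block and slot edges lie.

```bash
python3 - <<'E'
from h import *
P=pts("side",np.load("pics/side0.npy"));T=pts("top",np.load("pics/top0.npy"))
# wedge local axes
def fr(Q,o,a):
    a=np.radians(a);d=Q[...,:2]-o;return np.stack([d@[np.cos(a),np.sin(a)],d@[-np.sin(a),np.cos(a)],Q[...,2]],-1)*1000
o=np.array([.5028,-.311])
for nm,Q in(("side",P[195:250,255:305].reshape(-1,3)),("top",T[194:238,280:324].reshape(-1,3))):
    L=fr(Q,o,27.4)
    for z in range(50,125,6):
        m=(abs(L[:,2]-z)<3)&(abs(L[:,0])<20)&(abs(L[:,1])<22)
        if m.sum()>2:print(nm,z,m.sum(),"x",np.percentile(L[m,0],[5,95]).round(1),"y",np.percentile(L[m,1],[5,50,95]).round(1))
b=P[195:250,255:305].reshape(-1,3)
# fixture: top heights profile along y
o=np.array([.534,-.107])
Q=T[176:226,184:250].reshape(-1,3)
for lo,hi in((60,80),):
  for a in(5.5,6.1,6.6,7.1):
    L=fr(Q,o,a);m=(L[:,2]>67)&(L[:,2]<76)&(L[:,1]>5);print(a,cv2.minAreaRect((L[m][:,:2]).astype(np.float32)))
L=fr(Q,o,6.6)
for x0 in(-15,0,15):
  m=abs(L[:,0]-x0)<5
  print(x0,[(int(y),round(float(np.median(L[m&(abs(L[:,1]-y)<1.5),2])),0),int((m&(abs(L[:,1]-y)<1.5)).sum())) for y in range(-60,66,3) if (m&(abs(L[:,1]-y)<1.5)).any()])
m=(L[:,2]>67)&(L[:,2]<76)
for y in range(-40,64,4):
  k=m&(abs(L[:,1]-y)<2)
  if k.any():print(y,L[k,0].min().round(1),L[k,0].max().round(1))
E
```

```text
side 50 28 x [-15.6  13.3] y [-9.7 -2.5 16.3]
side 56 23 x [-14.9   6.4] y [-7.  -5.   8.9]
side 62 31 x [-14.    9.2] y [-8.8 -5.8  9.7]
side 68 25 x [-15.1   8.7] y [-9.8 -6.9  9.6]
side 74 25 x [-14.6   7.4] y [-10.   -8.1   9.1]
side 80 29 x [-15.4   8.5] y [-12.4  -9.3   8.9]
side 86 27 x [-15.1   9.7] y [-13.5 -11.6   4.9]
side 92 29 x [-14.6   8.9] y [-15.2 -12.5   6.9]
side 98 34 x [-14.7   8.3] y [-15.4 -11.9   6.2]
side 104 33 x [-14.8   5.9] y [-16.  -11.4   5.3]
side 110 53 x [-14.1   8.8] y [-15.1  -5.    6.6]
top 50 17 x [-19.4  14.9] y [-7.7 12.5 19.5]
top 56 4 x [-13.2  -8.7] y [-2.   5.  11.8]
top 62 8 x [-13.1   6.5] y [ 1.7 12.1 12.3]
top 68 4 x [-13.1  -7.2] y [-1.6  5.1 11.1]
top 74 7 x [-12.9   7.4] y [ 1.6 11.8 12. ]
top 80 7 x [-13.2   8.1] y [-6.4 11.3 11.6]
top 86 4 x [-13.1 -11.3] y [ 3.2  6.5 11.1]
top 92 9 x [-13.2   7.8] y [-7.2 11.2 11.3]
top 98 7 x [-12.9   8.8] y [-5.3  7.8 11.1]
top 104 11 x [-13.3  12.7] y [-10.8   5.7  11.2]
top 110 122 x [-11.9  10.5] y [-10.3  -0.2   9.9]
5.5 ((-1.0626049041748047, 32.25041961669922), (60.819122314453125, 55.0489
[... 1747 characters left out ...]
(-21, 62.0, 10), (-18, 73.0, 5), (-15, 72.0, 9), (-12, 1.0, 5), (-9, 49.0, 1), (-3, 57.0, 3), (0, 44.0, 20), (3, 72.0, 8), (6, 72.0, 6), (9, 73.0, 4), (12, 73.0, 7), (15, 73.0, 8), (18, 72.0, 4), (21, 72.0, 5), (24, 73.0, 5), (27, 72.0, 6), (30, 73.0, 4), (33, 72.0, 8), (36, 72.0, 6), (39, 73.0, 4), (42, 74.0, 8), (48, 71.0, 8), (51, 72.0, 4), (54, 72.0, 7), (57, 72.0, 7)]
-40 -24.7 25.4
-36 -12.1 25.8
-32 -13.9 23.8
-24 -21.0 22.0
-20 -22.7 21.8
-16 -22.3 22.5
-12 12.7 20.2
0 -29.5 28.3
4 -30.1 29.5
8 -30.1 29.0
12 -29.7 30.1
16 -30.7 27.3
20 -30.5 28.6
24 -30.2 28.4
28 -29.9 28.1
32 -29.8 29.2
36 -29.2 29.4
40 -30.6 28.2
44 -30.3 27.5
48 -29.7 28.7
52 -29.6 28.6
56 -30.0 29.5
60 -26.9 29.1
```

The side-depth profile shows the sloped face on the wedge's side facing the camera, so wedge yaw is 27.4° and head centre is about (0.502, -0.311), top z 0.110. The fixture origin is about (0.534, -0.107) with yaw 7°. The stop outer face, the block edge at y≈0 and the heights all agree with the given sizes. Approaching now.

>>> send_rows(series=[[1, 0.04, -0.012, 0, 0, 0, -8], [1, 0.08, -0.025, 0, 0, 0, -16], [1, 0.12, -0.037, 0, 0, 0, -24], [1, 0.16, -0.05, 0, 0, 0, -32], [1, 0.2, -0.062, 0, 0, 0, -40]], squeeze=40)

```text
time: 0.6
position: [0.4022, -0.4086, 0.2309]
eef_rot: [-2.659, -1.671, 0.0]
ft_force: [0.0, -0.2, 0.1]
opening: 1.001
grip_force: 0.0
```

```bash
cat > go.py <<'E'
from h import *
from scipy.spatial.transform import Rotation as Ro
import sys
def go(p,yaw):
    s=env.get_state();R=Ro.from_rotvec(s["eef_rot"]);y=np.radians(yaw)
    G=Ro.from_matrix(np.array([[np.cos(y),np.sin(y),0],[np.sin(y),-np.cos(y),0],[0,0,-1]]))
    print("t",round(s["time"],2),"pos",s["position"].round(4),"F",s["ft_force"].round(2),"open",round(s["opening"],3),"grip",round(s["grip_force"],1),"q6",s["q"][5].round(2))
    print("shift",R.inv().apply(np.array(p)-s["position"]).round(4),"turn",(R.inv()*G).as_rotvec(degrees=True).round(2))
if __name__=="__main__":
    a=list(map(float,sys.argv[1:]));go(a[:3],a[3])
E
python3 go.py .502 -.3115 .15 117.4
```

```text
t 0.6 pos [ 0.4022 -0.4086  0.2309] F [ 0.02 -0.16  0.14] open 1.001 grip 0.0 q6 -0.47
shift [0.1307 0.0479 0.0809] turn [-3.000e-02 -5.000e-02 -5.309e+01]
```

>>> send_rows(series=[[1, 0.026, 0.01, 0.005, 0, 0, -8.2], [1, 0.052, 0.019, 0.01, 0, 0, -16.4], [1, 0.078, 0.029, 0.015, 0, 0, -24.6], [1, 0.105, 0.038, 0.02, 0, 0, -32.8], [1, 0.131, 0.048, 0.03, 0, 0, -41]])

```text
time: 1.1
position: [0.5029, -0.3125, 0.2012]
eef_rot: [1.905, 2.498, 0.0]
ft_force: [-0.1, -0.9, 0.0]
opening: 0.999
grip_force: 0.0
```

```bash
python3 go.py .502 -.3115 .071 117.4
```

```text
t 1.1 pos [ 0.5029 -0.3125  0.2012] F [-0.11 -0.88  0.02] open 0.999 grip 0.0 q6 -0.94
shift [ 0.0013 -0.0007  0.1302] turn [ 1.000e-02  1.000e-02 -1.206e+01]
```

>>> send_rows(series=[[1, 0.001, -0.001, 0.02, 0, 0, -6], [1, 0.001, -0.001, 0.05, 0, 0, -12], [1, 0.001, -0.001, 0.08, 0, 0, -12], [1, 0.001, -0.001, 0.11, 0, 0, -12], [1, 0.001, -0.001, 0.13, 0, 0, -12]])

```text
time: 1.6
position: [0.4996, -0.3117, 0.0688]
eef_rot: [-1.64, -2.676, -0.001]
ft_force: [0.1, -0.6, 0.5]
opening: 1.001
grip_force: 0.0
```

```bash
python3 - <<'E'
from go import *
go([.502,-.3115,.071],117.4)
im,d=env.read_camera("side");cv2.imwrite("pics/s1.png",cv2.resize(im[150:260,220:340],None,fx=5,fy=5,interpolation=cv2.INTER_CUBIC))
E
```

```text
t 1.6 pos [ 0.4996 -0.3117  0.0688] F [ 0.1  -0.65  0.47] open 1.001 grip 0.0 q6 -1.15
shift [-0.0009  0.0022 -0.0022] turn [-0.07 -0.17 -0.4 ]
```

View pics/s1.png

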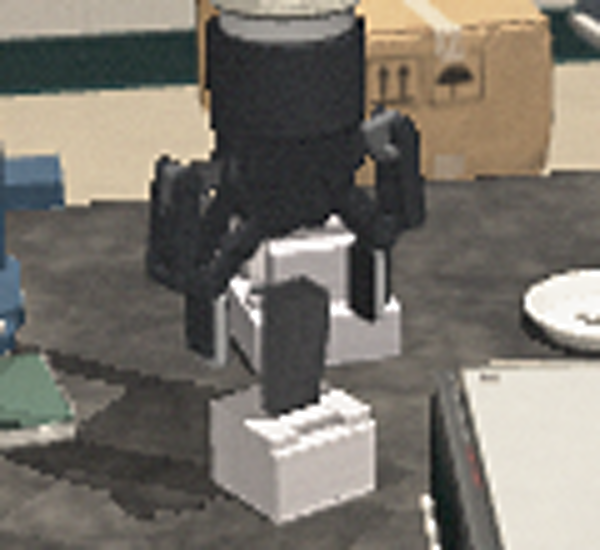

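The open fingers straddle the wedge evenly, with finger edges at about x = 222 and 375 and the wedge from 262 to 327. Closing.

>>> send_rows(series=[[-1, 0, 0.001, -0.001, 0, 0, 0], [-1, 0, 0.001, -0.001, 0, 0, 0], [-1, 0, 0.001, -0.001, 0, 0, 0], [-1, 0, 0.001, -0.001, 0, 0, 0], [-1, 0, 0.001, -0.001, 0, 0, 0]], squeeze=40)

```text
time: 2.15
position: [0.5025, -0.3129, 0.0736]
eef_rot: [1.64, 2.677, -0.0]
ft_force: [-0.3, 0.2, 5.9]
opening: 0.302
grip_force: 40.7
```

>>> send_rows(series=[[-1, 0, 0, 0, 0, 0, 0], [-1, 0, 0, 0, 0, 0, 0], [-1, 0, 0, 0, 0, 0, 0], [-1, 0, 0, 0, 0, 0, 0]])

```text
time: 2.55
position: [0.5025, -0.3129, 0.0736]
eef_rot: [1.64, 2.677, -0.0]
ft_force: [-1.0, 0.9, 7.5]
opening: 0.3
grip_force: 40.8
```

>>> send_rows(series=[[-1, 0, 0, -0.01, 0, 0, 0], [-1, 0, 0, -0.03, 0, 0, 0], [-1, 0, 0, -0.06, 0, 0, 0], [-1, 0, 0, -0.09, 0, 0, 0], [-1, 0, 0, -0.11, 0, 0, 0]])

```text
time: 3.05
position: [0.5021, -0.3126, 0.1849]
eef_rot: [1.641, 2.677, -0.0]
ft_force: [0.2, 0.8, -0.6]
opening: 0.299
grip_force: 39.9
```

>>> send_rows(series=[[-1, 0, 0, 0, 0, 0, 0], [-1, 0, 0, 0, 0, 0, 0]])

```text
time: 3.25
position: [0.5015, -0.3121, 0.1823]
eef_rot: [1.641, 2.678, 0.0]
ft_force: [0.5, 0.5, -2.1]
opening: 0.301
grip_force: 40.0
```

```bash
python3 - <<'E'
from go import *
# fixture yaw 7; wedge target: tip centre y=-6.5 -> head centre y=-15
o=np.array([.534,-.107]);a=np.radians(7.0);l=np.array([-.0004,-.0152])
p=o+[l[0]*np.cos(a)-l[1]*np.sin(a),l[0]*np.sin(a)+l[1]*np.cos(a)];print(p)
go([*p,.185],97)
im,d=env.read_camera("side");cv2.imwrite("pics/s2.png",cv2.resize(im[60:260,200:360],None,fx=3.5,fy=3,interpolation=cv2.INTER_CUBIC));np.save("pics/s2.npy",d)
P=pts("side",d)[100:260,220:340].reshape(-1,3)
w=np.radians(27.4);s=env.get_state()["position"]
D=P[:,:2]-s[:2];L=np.c_[D@[np.cos(w),np.sin(w)],D@[-np.sin(w),np.cos(w)],P[:,2]]*1000
for z in range(108,226,8):
    m=(abs(L[:,2]-z)<4)&(abs(L[:,0])<18)&(abs(L[:,1])<25)
    if m.sum()>2:print(z,m.sum(),"x",np.percentile(L[m,0],[5,50,95]).round(1),"y",np.percentile(L[m,1],[5,25,50,95]).round(1))
E
```

```text
[ 0.5354554  -0.12213545]
t 3.25 pos [ 0.5015 -0.3121  0.1823] F [ 0.46  0.46 -2.07] open 0.301 grip 40.0 q6 -1.14
shift [ 0.1538  0.1165 -0.0027] turn [1.e-02 0.e+00 2.e+01]
116 19 x [-11.6  -1.3  12.6] y [3.3 5.2 6.4 9.3]
124 28 x [-13.1  -3.1  12.5] y [ 1.9  3.7  4.8 11.8]
132 30 x [-12.6  -3.2  11.1] y [0.2 2.2 3.7 9.8]
140 32 x [-12.9  -4.7  11.1] y [-0.9  0.3  1.2  9.3]
148 35 x [-13.4  -4.9  10.8] y [-3.9 -1.3 -0.6 11.7]
156 33 x [-13.6  -3.1  12.1] y [-4.8 -2.8 -1.5  6.8]
164 41 x [-13.3  -6.3  11.3] y [-6.2 -4.8 -4.2  8.9]
172 38 x [-13.2  -7.1  10.6] y [-8.8 -7.3 -5.   7.2]
180 31 x [-12.8  -3.1  11.4] y [-10.   -9.2  -7.4   1. ]
188 41 x [-17.3  -3.4  17.2] y [-12.9 -11.7 -11.1  -1.8]
196 41 x [-16.8  -1.2  14.6] y [-15.  -12.8 -11.7  -9. ]
204 41 x [-16.    0.4  17.2] y [-14.8 -13.5 -12.7  -9.9]
212 43 x [-16.3  -0.   16.9] y [-15.5 -13.8 -12.3  -8.5]
220 58 x [-15.7   4.6  17.3] y [-14.1 -12.   -9.6   6.5]
```

View pics/s2.png

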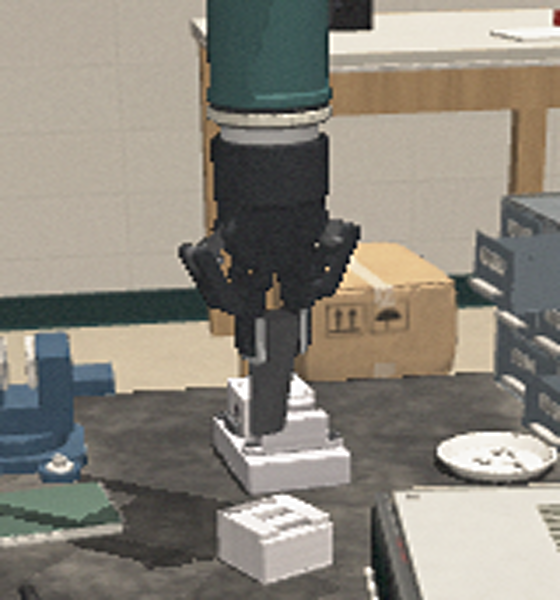

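The wedge is out of the holder and held, with its tip at about z = 0.113. Carrying it over to the slot.

>>> send_rows(series=[[-1, 0.02, 0.015, -0.003, 0, 0, 3], [-1, 0.058, 0.044, -0.003, 0, 0, 8], [-1, 0.097, 0.073, -0.003, 0, 0, 13], [-1, 0.135, 0.102, -0.003, 0, 0, 18], [-1, 0.154, 0.1165, -0.003, 0, 0, 20]])

```text
time: 3.8
position: [0.5341, -0.1181, 0.1833]
eef_rot: [-2.08, -2.348, 0.001]
ft_force: [0.1, -0.7, -0.9]
opening: 0.3
grip_force: 39.9
```

>>> send_rows(series=[[-1, 0, 0, 0, 0, 0, 0], [-1, 0, 0, 0, 0, 0, 0]])

```text
time: 4.0
position: [0.5347, -0.1215, 0.1839]
eef_rot: [-2.078, -2.353, 0.002]
ft_force: [-0.1, -0.4, -1.5]
opening: 0.301
grip_force: 39.9
```

```bash
python3 - <<'E'
from go import *
go([.5355,-.1221,.185],97)
o=np.array([.534,-.107]);a=np.radians(7.0)
def F(P):
    D=P.reshape(-1,3)-[*o,0];return np.c_[D[:,0]*np.cos(a)+D[:,1]*np.sin(a),-D[:,0]*np.sin(a)+D[:,1]*np.cos(a),D[:,2]]*1000
L=F(pts("side",np.load("pics/side0.npy"))[170:250,240:320])
for z in range(36,72,5):
    for nm,y0,y1 in(("jaw",-28,-8),("heel",-55,-28),("blk",-8,8)):
        m=(abs(L[:,2]-z)<2.5)&(L[:,1]>y0)&(L[:,1]<y1)&(abs(L[:,0])<32)
        if m.sum()>3:print("0",nm,z,m.sum(),"x",np.percentile(L[m,0],[3,97]).round(1),"y",np.median(L[m,1]).round(1))
m=(abs(L[:,2]-72)<3)
print("top y hist",np.histogram(L[m,1],np.arange(-30,66,3)))
d=env.read_camera("side")[1];im=env.read_camera("top");
L=F(pts("side",d)[90:240,220:340])
for z in range(100,222,8):
    m=(abs(L[:,2]-z)<4)&(abs(L[:,0])<18)&(abs(L[:,1]+12)<25)
    if m.sum()>2:print(z,m.sum(),"x",np.percentile(L[m,0],[5,95]).round(1),"y",np.percentile(L[m,1],[5,25,50,95]).round(1))
E
```

```text
t 4.0 pos [ 0.5347 -0.1215  0.1839] F [-0.13 -0.43 -1.52] open 0.301 grip 39.9 q6 -0.47
shift [-0.0007  0.0007 -0.0011] turn [-0.15 -0.05  0.13]
0 heel 36 21 x [ 6.3 30.4] y -49.2
0 blk 36 7 x [-31.7 -22.6] y -1.1
0 heel 41 19 x [-11.6  31.3] y -46.8
0 blk 41 7 x [-29.7 -22.1] y -3.3
0 heel 46 21 x [-29.9  26. ] y -46.4
0 blk 46 4 x [-30.7 -25. ] y -2.6
0 heel 51 31 x [-27.9  26.2] y -47.2
0 blk 51 8 x [-30.5 -21.5] y -2.6
0 heel 56 33 x [-28.   26.2] y -48.5
0 blk 56 6 x [-30. -22.] y -2.2
0 heel 61 39 x [-28.1  24.1] y -48.3
0 blk 61 8 x [-31.4 -22.6] y -3.0
0 jaw 66 23 x [-22.2  21.2] y -24.0
0 heel 66 57 x [-26.1  26.2] y -44.6
0 blk 66 12 x [-30.8  28.5] y -2.5
0 jaw 71 36 x [-22.6  20.7] y -22.6
0 heel 71 5 x [-16.6  16.5] y -40.2
0 blk 71 42 x [-28.   27.3] y -2.2
top y hist (array([ 4, 10, 13,  9,  4,  2,  1,  3, 15, 15,  7,  9,  8, 10,  7,  6,  6,
        6,  8,  8, 10,  5,  5,  6,  6, 10,  6, 11,  4,  0,  0]), array([-30, -27, -24, -21, -18, -15, -12,  -9,  -6,  -3,   0,   3,   6,
         9,  12,  15,  18,  21,  24,  27,  30,  33,  36,  39,  42,  45,
        48,  51,  54,  57,  60,  63]))
116 9 x [-11.5   8.1] y [-11.1  -9.3  -4.7  -3.3]
124 25 x [-13.3  10. ] y [-11.7  -9.7  -8.5  -4.8]
132 25 x [-12.7  11.6] y [-12.1 -11.1  -9.4  -7. ]
140 27 x [-13.8  11.2] y [-15.  -13.2 -11.2  -8.7]
148 22 x [-12.5  11.3] y [-18.6 -15.9 -13.9  -7. ]
156 29 x [-14.1   8.9] y [-19.2 -17.4 -16.1 -12.7]
164 23 x [-13.9  10.1] y [-21.1 -18.5 -16.8 -13.4]
172 29 x [-13.2  10. ] y [-23.7 -21.5 -19.3 -11.6]
180 26 x [-12.3  12.5] y [-25.2 -21.5 -18.2 -13.3]
188 35 x [-14.8  16.2] y [-27.  -25.4 -24.1 -19.1]
196 34 x [-16.4  16.8] y [-27.7 -26.3 -24.6 -20.5]
204 37 x [-15.9  15.1] y [-29.4 -26.8 -25.2 -22.8]
212 33 x [-14.4  17.1] y [-30.  -27.5 -26.3 -23.2]
220 53 x [-14.9  14.6] y [-28.7 -26.6 -23.8  -9.5]
```

Both cameras put the tip centre at about fixture y = -4.7. The slot mouth runs from about -1 to -13.5, so I'll shift 2.3 mm toward the jaw and descend to just above the mouth.

>>> send_rows(series=[[-1, -0.0023, 0, 0.01, 0, 0, 0], [-1, -0.0023, 0, 0.02, 0, 0, 0], [-1, -0.0023, 0, 0.03, 0, 0, 0], [-1, -0.0023, 0, 0.036, 0, 0, 0], [-1, -0.0023, 0, 0.036, 0, 0, 0]])

```text
time: 4.6
position: [0.5349, -0.1243, 0.1478]
eef_rot: [-2.08, -2.35, 0.001]
ft_force: [0.0, -0.7, -1.5]
opening: 0.298
grip_force: 39.9
```

>>> send_rows(series=[[-1, 0, 0, 0.003, 0, 0, 0], [-1, 0, 0, 0.006, 0, 0, 0], [-1, 0, 0, 0.008, 0, 0, 0], [-1, 0, 0, 0.008, 0, 0, 0]])

```text
time: 5.0
position: [0.5358, -0.1244, 0.1412]
eef_rot: [-2.082, -2.353, 0.0]
ft_force: [-0.0, 0.3, -0.9]
opening: 0.299
grip_force: 39.9
```

>>> send_rows(series=[[-1, 0, 0, 0.002, 0, 0, 0], [-1, 0, 0, 0.004, 0, 0, 0], [-1, 0, 0, 0.006, 0, 0, 0], [-1, 0, 0, 0.006, 0, 0, 0]])

```text
time: 5.4
position: [0.5357, -0.1244, 0.135]
eef_rot: [-2.081, -2.352, 0.0]
ft_force: [0.0, 0.8, -1.3]
opening: 0.3
grip_force: 39.9
```

```bash
python3 - <<'E'
from go import *
go([.5355,-.1241,.135],97)
im,d=env.read_camera("side");cv2.imwrite("pics/s3.png",cv2.resize(im[130:240,230:330],None,fx=5.5,fy=5.4,interpolation=cv2.INTER_CUBIC))
E
```

```text
t 5.4 pos [ 0.5357 -0.1244  0.135 ] F [ 0.04  0.77 -1.33] open 0.3 grip 39.9 q6 -0.48
shift [ 0.0003 -0.0002  0.    ] turn [-0.03 -0.02 -0.  ]
```

View pics/s3.png

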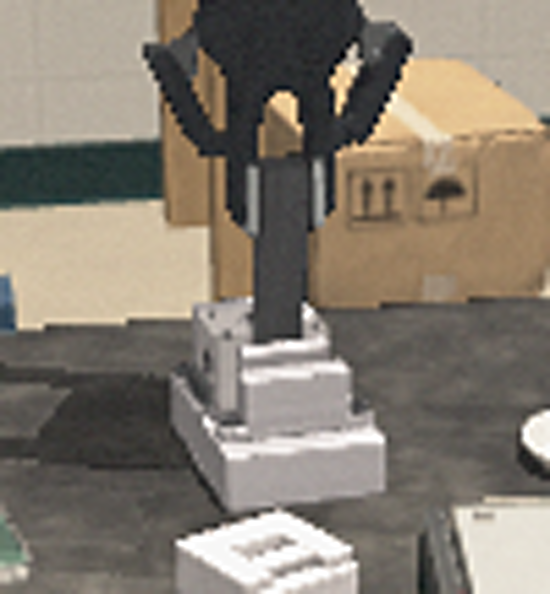

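The tip is in the slot between jaw and block (crop around (280,335)), aligned and with no contact force. Continuing down gently.

>>> send_rows(series=[[-1, 0, 0, 0.002, 0, 0, 0], [-1, 0, 0, 0.004, 0, 0, 0], [-1, 0, 0, 0.006, 0, 0, 0], [-1, 0, 0, 0.007, 0, 0, 0], [-1, 0, 0, 0.007, 0, 0, 0]])

```text
time: 5.95
position: [0.5358, -0.1244, 0.1281]
eef_rot: [-2.081, -2.352, 0.0]
ft_force: [-0.0, 1.0, -0.6]
opening: 0.302
grip_force: 39.9
```

>>> send_rows(series=[[-1, 0, 0, 0.002, 0, 0, 0], [-1, 0, 0, 0.004, 0, 0, 0], [-1, 0, 0, 0.004, 0, 0, 0]])

```text
time: 6.25
position: [0.5357, -0.1244, 0.124]
eef_rot: [-2.081, -2.352, 0.0]
ft_force: [-0.4, -0.4, -0.6]
opening: 0.298
grip_force: 39.9
```

>>> send_rows(series=[[-1, 0, 0, 0.0015, 0, 0, 0], [-1, 0, 0, 0.003, 0, 0, 0], [-1, 0, 0, 0.003, 0, 0, 0]])

```text
time: 6.55
position: [0.5357, -0.1244, 0.121]
eef_rot: [-2.081, -2.352, 0.0]
ft_force: [0.9, 0.3, -1.3]
opening: 0.297
grip_force: 39.9
```

>>> send_rows(series=[[-1, 0, 0, 0.001, 0, 0, 0], [-1, 0, 0, 0.002, 0, 0, 0], [-1, 0, 0, 0.002, 0, 0, 0]])

```text
time: 6.85
position: [0.5358, -0.1244, 0.1191]
eef_rot: [-2.082, -2.353, 0.0]
ft_force: [-1.0, -0.5, -1.6]
opening: 0.298
grip_force: 39.9
```

>>> send_rows(series=[[-1, 0, 0, 0.001, 0, 0, 0], [-1, 0, 0, 0.002, 0, 0, 0], [-1, 0, 0, 0.002, 0, 0, 0]])

```text
time: 7.15
position: [0.5358, -0.1244, 0.1172]
eef_rot: [-2.082, -2.353, 0.0]
ft_force: [-0.9, -0.3, -2.2]
opening: 0.298
grip_force: 39.9
```

>>> send_rows(series=[[-1, 0, 0, 0.001, 0, 0, 0], [-1, 0, 0, 0.002, 0, 0, 0], [-1, 0, 0, 0.002, 0, 0, 0]])

```text
time: 7.45
position: [0.5358, -0.1243, 0.1152]
eef_rot: [-2.082, -2.352, -0.0]
ft_force: [0.4, 0.6, -0.5]
opening: 0.297
grip_force: 39.9
```

>>> send_rows(series=[[-1, 0, 0, 0.001, 0, 0, 0], [-1, 0, 0, 0.002, 0, 0, 0], [-1, 0, 0, 0.002, 0, 0, 0]])

```text
time: 7.75
position: [0.5358, -0.1241, 0.1132]
eef_rot: [-2.082, -2.352, -0.001]
ft_force: [1.0, 2.4, -0.1]
opening: 0.296
grip_force: 40.0
```

>>> send_rows(series=[[-1, 0, 0, 0.001, 0, 0, 0], [-1, 0, 0, 0.002, 0, 0, 0], [-1, 0, 0, 0.002, 0, 0, 0]])

```text
time: 8.05
position: [0.5357, -0.124, 0.1112]
eef_rot: [-2.081, -2.352, -0.001]
ft_force: [0.7, 4.2, 0.1]
opening: 0.3
grip_force: 40.3
```

The jaw is just touching (Fy +4 N, tip about 29 mm below the mouth). I'll relieve that sideways, then check.

>>> send_rows(series=[[-1, 0.0004, 0, -0.0005, 0, 0, 0], [-1, 0.0008, 0, -0.001, 0, 0, 0], [-1, 0.0008, 0, -0.001, 0, 0, 0]])

```text
time: 8.35
position: [0.5356, -0.1238, 0.1122]
eef_rot: [-2.081, -2.353, 0.001]
ft_force: [-1.2, 2.0, -1.7]
opening: 0.298
grip_force: 39.8
```

>>> send_rows(series=[[0.1, 0, 0, 0, 0, 0, 0], [0.1, 0, 0, 0, 0, 0, 0], [0.1, 0, 0, 0, 0, 0, 0], [0.1, 0, 0, 0, 0, 0, 0], [0.1, 0, 0, 0, 0, 0, 0]])

```text
time: 8.85
position: [0.5359, -0.1238, 0.1124]
eef_rot: [2.082, 2.353, 0.0]
ft_force: [-0.3, -0.4, -0.2]
opening: 0.549
grip_force: 0.0
```

>>> send_rows(series=[[0.1, 0, 0, -0.01, 0, 0, 0], [0.1, 0, 0, -0.03, 0, 0, 0], [0.1, 0, 0, -0.06, 0, 0, 0], [0.1, 0, 0, -0.08, 0, 0, 0], [0.1, 0, 0, -0.08, 0, 0, 0]])

```text
time: 9.35
position: [0.5382, -0.1245, 0.1961]
eef_rot: [2.077, 2.348, 0.004]
ft_force: [0.2, 0.5, 0.1]
opening: 0.552
grip_force: 0.0
```

```bash
python3 - <<'E'
from go import *
o=np.array([.534,-.107]);a=np.radians(7.0)
def F(P):
    D=P.reshape(-1,3)-[*o,0];return np.c_[D[:,0]*np.cos(a)+D[:,1]*np.sin(a),-D[:,0]*np.sin(a)+D[:,1]*np.cos(a),D[:,2]]*1000
go([.5355,-.1241,.135],97)
im,d=env.read_camera("side");cv2.imwrite("pics/s4.png",cv2.resize(im[110:240,230:330],None,fx=5,fy=4.5,interpolation=cv2.INTER_CUBIC))
L=F(pts("side",d)[90:240,220:340])
for z in range(78,166,6):
    m=(abs(L[:,2]-z)<3)&(abs(L[:,0])<18)&(abs(L[:,1]+12)<25)
    if m.sum()>2:print(z,m.sum(),"x",np.percentile(L[m,0],[5,95]).round(1),"y",np.percentile(L[m,1],[5,25,50,95]).round(1))
E
```

```text
t 9.35 pos [ 0.5382 -0.1245  0.1961] F [0.18 0.45 0.08] open 0.552 grip 0.0 q6 -0.47
shift [ 0.0009 -0.003   0.0611] turn [0.35 0.17 0.  ]
78 20 x [-12.1  11.9] y [-19.7 -18.6 -17.3 -11.3]
84 20 x [-11.4  12.4] y [-18.9 -18.3 -17.6 -12.7]
90 15 x [-13.   10.4] y [-22.7 -20.4 -18.7 -15.6]
96 22 x [-11.9  11.8] y [-22.6 -21.7 -20.6 -14.5]
102 18 x [-12.4  11.1] y [-24.1 -22.3 -20.4 -12. ]
108 19 x [-13.    9.4] y [-27.5 -24.4 -22.2  -5.8]
114 25 x [-12.5  10.7] y [-26.1 -24.5 -23.5 -15.2]
120 20 x [-12.9   8.8] y [-27.3 -25.8 -24.2  -6. ]
126 21 x [-12.7  10.2] y [-32.6 -27.5 -26.1  -6.2]
132 25 x [-12.8   8.5] y [-28.4 -26.2 -24.   -8.2]
138 19 x [-13.1  10.5] y [-29.3 -27.1 -23.7 -17.1]
144 36 x [-12.3  11.5] y [-29.5 -25.  -18.4  -4.6]
```

View pics/s4.png

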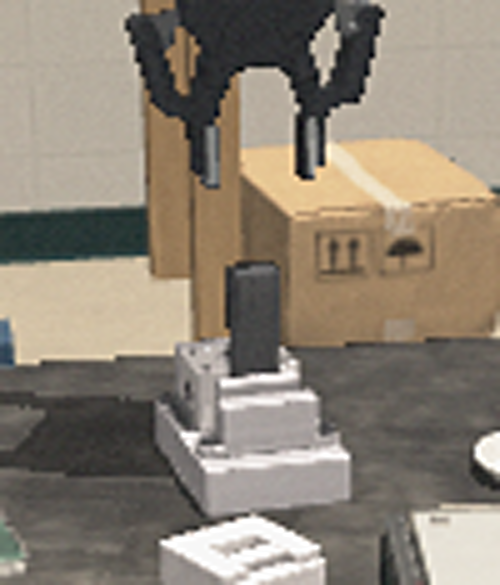

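The wedge stands upright and free in the slot, with head top centre near crop (253,268), z about 147 mm. Closing the fingers, then approaching the head.

>>> send_rows(series=[[-1, 0.003, -0.002, 0.01, 0, 0, 0], [-1, 0.003, -0.002, 0.01, 0, 0, 0], [-1, 0.003, -0.002, 0.01, 0, 0, 0], [-1, 0.003, -0.002, 0.01, 0, 0, 0], [-1, 0.003, -0.002, 0.01, 0, 0, 0]])

```text
time: 9.9
position: [0.5334, -0.1209, 0.182]
eef_rot: [-2.081, -2.352, 0.0]
ft_force: [-0.5, 0.1, 0.6]
opening: -0.002
grip_force: 0.0
```

>>> send_rows(series=[[-1, 0, 0, 0.008, 0, 0, 0], [-1, 0, 0, 0.016, 0, 0, 0], [-1, 0, 0, 0.024, 0, 0, 0], [-1, 0, 0, 0.028, 0, 0, 0], [-1, 0, 0, 0.028, 0, 0, 0]])

```text
time: 10.4
position: [0.5328, -0.1207, 0.1533]
eef_rot: [-2.081, -2.351, 0.001]
ft_force: [0.4, -0.6, -0.5]
opening: 0.003
grip_force: 0.0
```

```bash
python3 go.py .5356 -.1204 .15 97
```

```text
t 10.4 pos [ 0.5328 -0.1207  0.1533] F [ 0.38 -0.58 -0.49] open 0.003 grip 0.0 q6 -0.47
shift [-0.      0.0029  0.0033] turn [-0.1  -0.06 -0.  ]
```

>>> send_rows(series=[[-1, 0, 0.003, 0.001, 0, 0, 0], [-1, 0, 0.003, 0.003, 0, 0, 0], [-1, 0, 0.003, 0.005, 0, 0, 0], [-1, 0, 0.003, 0.005, 0, 0, 0]])

```text
time: 10.8
position: [0.5363, -0.1205, 0.1491]
eef_rot: [-2.082, -2.353, 0.0]
ft_force: [-0.1, 0.9, 0.5]
opening: 0.001
grip_force: 0.0
```

>>> send_rows(series=[[-1, 0, 0, 0.001, 0, 0, 0], [-1, 0, 0, 0.002, 0, 0, 0], [-1, 0, 0, 0.002, 0, 0, 0]])

```text
time: 11.1
position: [0.5363, -0.1205, 0.1472]
eef_rot: [-2.082, -2.353, 0.0]
ft_force: [-0.2, 0.4, -0.2]
opening: 0.003
grip_force: 0.0
```

>>> send_rows(series=[[-1, 0, 0, 0.001, 0, 0, 0], [-1, 0, 0, 0.002, 0, 0, 0], [-1, 0, 0, 0.002, 0, 0, 0]])

```text
time: 11.4
position: [0.5363, -0.1205, 0.1452]
eef_rot: [-2.082, -2.353, 0.0]
ft_force: [-0.6, -0.8, 0.9]
opening: -0.003
grip_force: 0.0
```

>>> send_rows(series=[[-1, 0, 0, 0.001, 0, 0, 0], [-1, 0, 0, 0.002, 0, 0, 0], [-1, 0, 0, 0.002, 0, 0, 0]])

```text
time: 11.7
position: [0.5363, -0.1205, 0.1431]
eef_rot: [-2.081, -2.353, 0.0]
ft_force: [-0.2, -0.1, -0.3]
opening: 0.004
grip_force: 0.0
```

>>> send_rows(series=[[-1, 0, 0, 0.001, 0, 0, 0], [-1, 0, 0, 0.002, 0, 0, 0], [-1, 0, 0, 0.002, 0, 0, 0]])

```text
time: 12.0
position: [0.5367, -0.1205, 0.1415]
eef_rot: [2.082, 2.353, 0.001]
ft_force: [-0.8, 0.2, 3.3]
opening: 0.003
grip_force: 1.1
```

>>> send_rows(series=[[-1, 0, 0, 0.001, 0, 0, 0], [-1, 0, 0, 0.002, 0, 0, 0], [-1, 0, 0, 0.002, 0, 0, 0]])

```text
time: 12.3
position: [0.5365, -0.1204, 0.1394]
eef_rot: [-2.082, -2.353, -0.001]
ft_force: [-0.7, 2.2, 3.8]
opening: 0.001
grip_force: 1.9
```

>>> send_rows(series=[[-1, 0, 0, 0.001, 0, 0, 0], [-1, 0, 0, 0.002, 0, 0, 0], [-1, 0, 0, 0.002, 0, 0, 0]])

```text
time: 12.6
position: [0.5364, -0.1204, 0.1373]
eef_rot: [-2.082, -2.353, -0.0]
ft_force: [0.2, 2.9, 2.5]
opening: -0.0
grip_force: 1.6
```

>>> send_rows(series=[[-1, 0, 0, 0.001, 0, 0, 0], [-1, 0, 0, 0.002, 0, 0, 0], [-1, 0, 0, 0.002, 0, 0, 0]])

```text
time: 12.9
position: [0.5364, -0.1203, 0.1353]
eef_rot: [-2.082, -2.352, -0.001]
ft_force: [-0.1, 2.7, 5.5]
opening: 0.001
grip_force: 2.4
```

>>> send_rows(series=[[-1, 0, 0, 0.001, 0, 0, 0], [-1, 0, 0, 0.002, 0, 0, 0], [-1, 0, 0, 0.002, 0, 0, 0]])

```text
time: 13.2
position: [0.5367, -0.1202, 0.1337]
eef_rot: [-2.082, -2.353, -0.002]
ft_force: [-0.0, 3.5, 7.4]
opening: 0.002
grip_force: 3.9
```

>>> send_rows(series=[[-1, 0, 0, 0.001, 0, 0, 0], [-1, 0, 0, 0.0015, 0, 0, 0], [-1, 0, 0, 0.0015, 0, 0, 0]])

```text
time: 13.5
position: [0.537, -0.1201, 0.1326]
eef_rot: [2.082, 2.352, 0.002]
ft_force: [-1.5, 3.2, 10.0]
opening: -0.002
grip_force: 5.4
```

>>> send_rows(series=[[-1, 0, 0, 0.001, 0, 0, 0], [-1, 0, 0, 0.001, 0, 0, 0], [-1, 0, 0, 0.001, 0, 0, 0]])

```text
time: 13.8
position: [0.5372, -0.12, 0.1318]
eef_rot: [2.082, 2.352, 0.003]
ft_force: [0.0, 5.1, 11.8]
opening: 0.005
grip_force: 6.1
```

>>> send_rows(series=[[-1, 0, 0, 0.001, 0, 0, 0], [-1, 0, 0, 0.001, 0, 0, 0], [-1, 0, 0, 0.001, 0, 0, 0]])

```text
time: 14.1
position: [0.5374, -0.1199, 0.131]
eef_rot: [2.082, 2.352, 0.003]
ft_force: [-0.3, 5.7, 12.8]
opening: 0.001
grip_force: 6.9
```

>>> send_rows(series=[[-1, 0, 0, 0.001, 0, 0, 0], [-1, 0, 0, 0.001, 0, 0, 0], [-1, 0, 0, 0.001, 0, 0, 0]])

```text
time: 14.4
position: [0.5376, -0.1199, 0.1303]
eef_rot: [2.081, 2.352, 0.004]
ft_force: [-1.2, 6.2, 16.5]
opening: -0.003
grip_force: 7.8
```

Firm resistance of about 15–16 N reached. Lifting off.

>>> send_rows(series=[[-1, 0, 0, -0.003, 0, 0, 0], [-1, 0, 0, -0.01, 0, 0, 0], [-1, 0, 0, -0.01, 0, 0, 0]])

```text
time: 14.7
position: [0.5367, -0.121, 0.1393]
eef_rot: [2.081, 2.352, -0.0]
ft_force: [-0.1, -0.3, -0.1]
opening: -0.001
grip_force: 0.0
```

```bash
python3 go.py .5372 -.1195 .135 97
```

```text
t 14.7 pos [ 0.5367 -0.121   0.1393] F [-0.11 -0.35 -0.09] open -0.001 grip 0.0 q6 -0.47
shift [0.0014 0.0007 0.0043] turn [0.03 0.04 0.  ]
```

>>> send_rows(series=[[-1, 0.001, 0.001, 0.003, 0, 0, 0], [-1, 0.001, 0.001, 0.006, 0, 0, 0], [-1, 0.001, 0.001, 0.008, 0, 0, 0], [-1, 0.001, 0.001, 0.008, 0, 0, 0]])

```text
time: 15.1
position: [0.5371, -0.1194, 0.1304]
eef_rot: [-2.081, -2.352, 0.0]
ft_force: [-0.1, 1.0, -0.2]
opening: 0.004
grip_force: 0.2
```

>>> send_rows(series=[[-1, 0, 0, 0.001, 0, 0, 0], [-1, 0, 0, 0.001, 0, 0, 0], [-1, 0, 0, 0.001, 0, 0, 0]])

```text
time: 15.4
position: [0.5373, -0.1194, 0.1302]
eef_rot: [-2.082, -2.353, -0.0]
ft_force: [-0.8, 0.8, 7.2]
opening: -0.001
grip_force: 3.5
```

>>> send_rows(series=[[-1, 0, 0, 0.0008, 0, 0, 0], [-1, 0, 0, 0.0008, 0, 0, 0], [-1, 0, 0, 0.0008, 0, 0, 0]])

```text
time: 15.7
position: [0.5376, -0.1194, 0.13]
eef_rot: [2.081, 2.352, 0.001]
ft_force: [-2.5, 2.1, 10.5]
opening: 0.003
grip_force: 5.8
```

>>> send_rows(series=[[-1, 0, 0, 0.0005, 0, 0, 0], [-1, 0, 0, 0.0005, 0, 0, 0], [-1, 0, 0, 0.0005, 0, 0, 0]])

```text
time: 16.0
position: [0.5379, -0.1194, 0.1299]
eef_rot: [2.081, 2.352, 0.002]
ft_force: [-2.9, 2.7, 14.1]
opening: -0.003
grip_force: 7.0
```

>>> send_rows(series=[[-1, 0, 0, 0.0004, 0, 0, 0], [-1, 0, 0, 0.0004, 0, 0, 0], [-1, 0, 0, 0.0004, 0, 0, 0]])

```text
time: 16.3
position: [0.5382, -0.1194, 0.1298]
eef_rot: [2.081, 2.352, 0.002]
ft_force: [-2.5, 2.5, 16.7]
opening: 0.006
grip_force: 7.8
```

>>> send_rows(series=[[-1, 0, 0, -0.005, 0, 0, 0], [-1, 0, 0, -0.03, 0, 0, 0], [-1, 0, 0, -0.07, 0, 0, 0], [-1, 0, 0, -0.1, 0, 0, 0], [-1, 0, 0, -0.1, 0, 0, 0]])

```text
time: 16.8
position: [0.5402, -0.1205, 0.2323]
eef_rot: [2.077, 2.347, 0.005]
ft_force: [1.1, -0.2, 0.4]
opening: -0.001
grip_force: 0.0
```

```bash
python3 - <<'E'
from h import *
im,d=env.read_camera("side");cv2.imwrite("pics/s5.png",cv2.resize(im[110:240,230:330],None,fx=5,fy=4.5,interpolation=cv2.INTER_CUBIC))
print(env.get_state()["ft_force"],env.get_state()["position"])
E
```

```text
[ 0.37342986  0.67875746 -0.02304182] [ 0.53876751 -0.12005068  0.23004152]
```

View pics/s5.png

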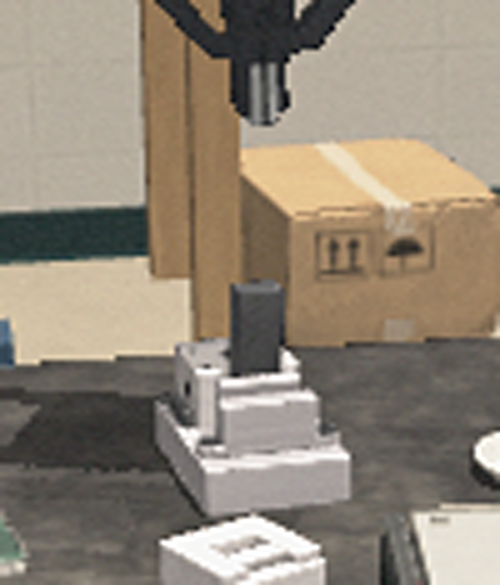

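The wedge stands upright in the slot, with its head at crop (256,287), about 17 mm lower than as first set. The block is level and the gripper is clear. Handing in.

```bash
python3 -c "
from plant import env
print(env.finish_job())"
```

```text
the job is handed in; nothing more can be done
None
```

The job is handed in (no verdict was returned): the wedge stands upright in the slot, let go, and held with almost no movement under a final push of about 16.7 N; the block's clamping force was not measured directly.

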